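# Seat the printing block and hold the sheet clamp open

### The arm

A 7-joint arm with a two-finger parallel gripper is mounted at the origin on the work surface. World frame = base frame: x ahead of the robot, y to its left, z up, the work surface at z = 0. Lengths are in m, angles in rad, forces in N, time in s.
With the tool pointing down it reaches from about 0.425 to 0.975 m from the base axis. Payload 16.7 kg.
Tool frame: the origin (TCP) lies at the very end of the fingers, on their centre line; the grasp point (between the pads) lies 19 mm behind it; z points along the fingers, y is the line along which they close (so a half turn about z gives the same grasp; the last joint's range is limited). The gripper opens to 85 mm and grips with 20 to 120 N. Pads are 22 mm wide; open, the fingers measure 114 mm over their backs; the gripper's body (76 mm by 85 mm) begins 54 mm behind the grasp point. The pads swing forward as they close: fully open they stand 13 mm farther back than shut.
Start: joints at [-1.288, 0.426, 0.074, 1.606, -0.034, 1.111, -0.067], TCP at [0.283, 0.613, 0.201] pointing down, gripper open.
Joint ranges: [-2.85, 2.85], [-0.5, 2.14], [-1.23, 1.37], [0.21, 2.46], [-1.02, 4.16], [0.16, 2.05], [-2.73, 2.73]. Speed limits (rad/s): [1.89, 1.89, 2.39, 2.39, 3.01, 3.01, 3.01].

### API

Orientations are given as a unit quaternion [x, y, z, w].
In Python, from station import observe, eyes, job, spotter gives the robot as it stands. The module is installed in compiled form; this text tells all that it offers.
- The arm moves only by the shell command python3 -m pendant 'ROWS'. ROWS is text: rows parted by semicolons, each of 5 numbers parted by spaces: the opening, from 0 (shut) to 1 (fully open), then the shift along the world's x, y, z in mm, then the turn about the world's z in rad. In form: grip dx dy dz roll; .... A call has 1 to 5 rows; each row shifts and turns the commanded pose from where the row before left it; what a row does not reach is not made up. A row lasts 1/12 s, in which the tool goes at most 41.7 mm and 7.16 degrees, less where a joint would pass 70% of its speed; a pose out of reach is approached as far as the arm can. A call with a gripper value outside its range is refused whole. The fingers move at their own pace and stop on an object; the grip force is fixed at half the most. Time passes only in rows, so rows that do not move let the fingers close. It gives the time, the measured TCP pose, the force, the opening and the grip force at its end, in the units of the state.
- observe(): the state, without advancing time (a new reading comes with each control period).
- eyes.snapshot(name): name is "side" or "top" or "wrist"; returns the picture (384x512x3 uint8, blue, green, red); there is no depth.
- eyes.get_calibration(name): a dict with "fx", "fy", "cx", "cy" (pixels), "k1" (the pictures are not rectified: a ray, as slopes to the right and down, at radius r is drawn at 1 + k1 r^2 times it, then the intrinsics apply), "R" (3x3) and "t" (3): a world point X has camera coordinates R X + t. Camera axes: x right, y down, z forward; pixel columns grow to the right and rows downward; lengths in m; the calibration is good to about 2 mm. A picture is of the moment at which its call begins: read the wrist's pose just before it. get_calibration takes no time and is no camera call; for the wrist camera it gives the pose at the moment of the call.
- job.close_job(): hands the job in; it is judged then, once.
Trained networks look in the newest picture that a camera, given by its name, has taken for a name from the list of things; names that differ only in an ending like _2 or _b are one class to them, and where a whole thing is asked for, a point or a joint stands for the part that bears it (a point fixed in the world has none). Each returns a list of dicts, best first, with "conf" (0 to 1); they miss things now and then, are a little off and sometimes report something else, mostly with a low value. They report only what shows in the picture. A call takes as long as a camera call. They do not tell look-alikes from the thing itself.
- spotter.search_frame(camera, name): "location" ([x, y, z] in m, in world coordinates, good to about 4 mm: the middle of the surface that is visible of it).
The state is a dict: "t": time; "joint_positions": joint angles; "dq": joint speeds; "joint_torque": joint torques, N m; "position": TCP position; "tcp_rot": TCP orientation; "force": force on the tool from outside, world axes, zero at the start; "ft_torque": the same for the moment, N m; "opening": finger opening in m; "grip_force": force on a finger pad.
Only numpy, scipy, OpenCV 4.12 (cv2) and the standard library are available. Lean on these libraries where they do the work, as an engineer would, in place of code of your own. Each camera call takes 0.05 s, during which the arm holds its last target. There are 200 camera calls.

### The job

Lower the mounted printing block (the one on a two-holed backplate) over the two register pins of the jig until its backplate rests flush on the board, either way round, and let go of it. Then pull the jig's spring-loaded sheet clamp out by its upright handle until its index finger lines up with the mark tab, and keep holding it there: the program finishes while still holding the clamp at the mark, because it springs shut when released. Do not drop the block onto the pins, and leave the other things on the table where they are.

Things in the scene. Friction and masses are not known exactly. Their poses are not given: they have to be found in the camera images.
- block_mid (a point): Centre of the mounted block, 18 mm above its underside. Plywood backplate 110 (x) x 180 (y) x 8 mm; through holes 13 mm across at y = -70 and +70 mm on its centre line. On it a wooden block 50 (x) x 100 (y) mm, from 8 to 32 mm above the underside, then a dark lino face 46 x 96 mm up to 35 mm: grip it across the 50 mm. z up. Starts flat on the table, left or right of the jig.
- plate: The same mounted block with its backplate, about 0.35 kg; origin at the centre of the backplate's underside, same axes.
- seat (a point): Point on the jig board's top face half-way between the two register pins; the centre of the backplate's underside belongs here. Pins: 10 mm across, 13 mm high, cone-tipped over the top 4 mm, at y = -70 and +70 mm. Axes as the jig's. A fixed stop bar 18 mm high, 170 mm long (y) stands 67 to 75 mm from this point along -x and clears the seated backplate by 12 mm.
- jig: The jig: an aluminium board fixed to the table, 280 (x) x 240 (y) x 15 mm, with pins at its far half and the sheet clamp at its near half. Origin at the centre of its underside; x away from the robot, y along the row of pins, z up. Its place and yaw differ each time.
- clamp: Spring-loaded steel sheet clamp; slides on the jig along jig -x (towards the robot, level). Origin: at the jig's origin when shut, moves with the clamp; jig axes. Its jaw, 130 mm long, rests on the stop bar when shut. Travel 70 mm, the end stop lying beyond the mark. The spring pulls it shut with about 3 N when shut, 1.3 N more per 10 mm out.
- handle (a point): Grip point on the clamp's upright handle: a plate 12 mm thick (jig x) and 44 mm wide (jig y), from 27 mm below to 19 mm above this point, which is 58 mm above the table. Free on both faces: the jaw is 57 mm behind it (+x). Moves with the clamp; jig axes.
- index (a point): Tip of the clamp's index finger, a steel bar 4 mm wide (jig x) and 4 mm high, pointing to jig -y from the clamp. Moves with the clamp. Jig axes.
- mark (a point): Mark tab: a black bar 4 mm wide (jig x), 20 mm long, 4 mm high, fixed on the white strip on the jig's -y side of the clamp, 28 to 48 mm nearer the robot (jig -x) than the index finger of the shut clamp; differs each time. Point: the bar's centre, on top; jig axes. The clamp is at the mark when the index tip has the same jig x.
- brayer_b: Bystander, leave alone: a hand ink roller, 80 mm wide, to the left. Origin at the underside.
- ink_knife: Bystander, leave alone: a flat ink spatula, 190 mm long, lying near the mounted block on the robot's side of it; origin about mid-length.
- plain_block: Bystander, leave alone: a bare wooden block without a backplate, 50 x 85 x 23 mm, near the mounted block on its far side. Origin at the underside.
- weight: Bystander, leave alone: a small brass cylinder, 30 mm across and 22 mm high, standing on the jig board's near left corner. Origin at the underside.
- ink_can: Bystander, leave alone: an ink can 86 mm across and 100 mm high, to the right. Origin at the underside.
Things that resemble listed ones, but are neither listed nor needed, are in the scene too. Several things look just like the plate: the one meant starts nearest to the robot's base.

How it is judged:
On the way, in this order (a step that is already met when the one before it is completed fails the run):
1. the block rests flush on the board over both pins, let go, while the clamp is still shut (z of block_mid in the frame of seat between 0.015 and 0.021 m and x of block_mid in the frame of seat between -0.004 and 0.004 m and y of block_mid in the frame of seat between -0.004 and 0.004 m and angle between the z axis of block_mid and the z axis of seat, either way round below 0.035 rad and angle between the y axis of block_mid and the y axis of seat, either way round below 0.08 rad and linear speed of plate below 0.02 m/s and contact force between plate and the fingers below 0.2 N and x of clamp in the frame of seat above -0.085 m), for 0.2 s.
2. the clamp is pulled out by the gripper to the mark and kept there (z of block_mid in the frame of seat between 0.015 and 0.021 m and x of block_mid in the frame of seat between -0.004 and 0.004 m and y of block_mid in the frame of seat between -0.004 and 0.004 m and angle between the z axis of block_mid and the z axis of seat, either way round below 0.035 rad and angle between the y axis of block_mid and the y axis of seat, either way round below 0.08 rad and linear speed of each of plate, clamp below 0.02 m/s and x of index in the frame of mark between -0.005 and 0.005 m and contact force between clamp and the fingers above 2 N and contact force between clamp and plate below 0.3 N), for 0.5 s.
At the end, for the whole second after the job is handed in: The gripper holds the clamp (over 2 N on it) still, with its index within 5 mm of the mark along the slide, the block not touching the clamp; the block is released and rests flush on the board over both pins (height within 3 mm, centre within 4 mm) (all of step 2 and contact force between plate and the fingers below 0.2 N); the arm keeps its last pose, push and grip.
It fails at once if the block is dropped on the jig (contact force between plate and the fingers below 0.05 N and linear speed of plate above 0.5 m/s and horizontal distance between block_mid and seat below 0.2 m).
It fails at once if a bystander is shoved away (over 30 mm) (distance of any of brayer_b, ink_knife, plain_block, weight, ink_can from where it was at the start of the episode above 0.03 m).
It also fails if it takes over 64 s, if anything falls off the work surface, if the arm or the gripper's body presses on something with over 40 N, if the wrist force passes 120 N, or if a joint passes its speed limit or range.

## Working session

There is one attempt and no reset: what is moved stays moved. The work goes in short steps, Python scripts to look and compute and a shell command to move; the robot and the scene stay as the last step left them, time stands still between calls to the robot, and variables do not carry over. Pictures are saved under pics/ and viewed, at most 10 in all, crops included, and the job is handed in when it is done.

```bash
mkdir -p pics
cat > h.py <<'E'
import numpy as np, cv2
from station import observe, eyes, job, spotter
def pix2w(c,uv,z):
    K=np.array([[c["fx"],0,c["cx"]],[0,c["fy"],c["cy"]],[0,0,1.]])
    x,y=(uv[0]-c["cx"])/c["fx"],(uv[1]-c["cy"])/c["fy"]
    p=cv2.undistortPoints(np.array([[[uv[0],uv[1]]]],float),K,np.array([c["k1"],0,0,0,0.]))[0,0]
    R=np.array(c["R"]);t=np.array(c["t"]);d=R.T@np.array([p[0],p[1],1]);o=-R.T@t
    return o+d*(z-o[2])/d[2]
def w2pix(c,X):
    X=np.asarray(c["R"])@np.asarray(X)+np.asarray(c["t"]);a=X[:2]/X[2];a=a*(1+c["k1"]*(a@a))
    return np.array([c["fx"]*a[0]+c["cx"],c["fy"]*a[1]+c["cy"]])
E
python3 - <<'E'
from h import *
np.set_printoptions(precision=4,suppress=True)
print(observe())
for n in ["top","side"]:
    im=eyes.snapshot(n);cv2.imwrite(f"pics/{n}0.png",im)
    c=eyes.get_calibration(n);print(n,c)
    for k in ["plate","jig","handle","index","mark","seat","plain_block","ink_knife","weight","brayer_b","ink_can"]:
        try: 
            for d in spotter.search_frame(n,k)[:4]: print(k,round(d["conf"],2),np.array(d["location"]),w2pix(c,d["location"]).round())
        except Exception as e: print(k,e)
E
```

```text
{'t': 0.0, 'joint_positions': array([-1.2875,  0.4268,  0.0738,  1.6066, -0.0341,  1.1108, -0.0671]), 'dq': array([-0.0015,  0.0005,  0.0002, -0.003 ,  0.001 ,  0.001 ,  0.001 ]), 'joint_torque': array([ -0.0021, -94.9853,   3.7607, -46.3535,   0.0193,   0.01  ,
         0.    ]), 'position': array([0.2829, 0.6123, 0.2007]), 'tcp_rot': array([ 0.2147,  0.9767, -0.0007, -0.0001]), 'force': array([ 1.0922,  0.0657, -0.2823]), 'ft_torque': array([-0.0277,  0.0261, -0.0116]), 'grip_force': 0.0, 'opening': 0.0853195683104164}
top {'fx': 437.93339709179696, 'fy': 437.93339709179696, 'cx': 248.5331798106847, 'cy': 196.45378463803442, 'k1': -0.003656228429855765, 'R': array([[-0.0145, -0.9999, -0.0007],
       [-0.9995,  0.0145, -0.0285],
       [ 0.0285,  0.0003, -0.9996]]), 't': array([0.0021, 0.5534, 1.375 ])}
plate 0.68 [0.5484 0.173  0.0061] [192. 199.]
plate 0.6 [0.696 0.407 0.006] [118. 153.]
plate 0.37 [ 0.4483 -0.0824  0.0395] [274. 230.]
jig 0.92 [ 0.5421 -0.1873  0.0124] [306. 199.]
handle 0.75 [ 0.4987 -0.1795  0.0312] [305. 213.]
index 0.76 [ 0.5001 -0.1792  0.0299] [305. 213.]

[... 928 characters left out ...]
1.]
jig 0.17 [0.5505 0.1512 0.0114] [252. 174.]
handle 0.72 [ 0.4976 -0.1904  0.0311] [251. 235.]
index 0.79 [ 0.487  -0.1857  0.0319] [248. 234.]
mark 0.36 [ 0.4878 -0.1882  0.0284] [248. 236.]
mark 0.16 [ 0.5427 -0.2148  0.0166] [266. 242.]
seat 0.61 [ 0.5438 -0.2156  0.0152] [267. 242.]
plain_block 0.55 [0.6656 0.1388 0.0209] [282. 171.]
plain_block 0.17 [ 0.5398 -0.2099  0.0175] [265. 240.]
ink_knife 0.54 [0.4399 0.2455 0.0042] [221. 165.]
ink_knife 0.43 [ 0.4962 -0.1874  0.0326] [251. 234.]
ink_knife 0.36 [ 0.4457 -0.0869  0.0314] [231. 216.]
weight 0.38 [0.5508 0.1512 0.0038] [252. 176.]
brayer_b 0.67 [0.4762 0.4648 0.0246] [224. 130.]
ink_can 0.96 [ 0.4465 -0.4746  0.0921] [247. 296.]
```

Run:
```python
import cv2
im=cv2.imread("pics/top0.png")
cv2.imwrite("pics/top0b.png",cv2.resize(im[110:290,80:420],None,fx=2.35,fy=2.35,interpolation=cv2.INTER_CUBIC))
```

```text
(no output)
```

View pics/top0b.png

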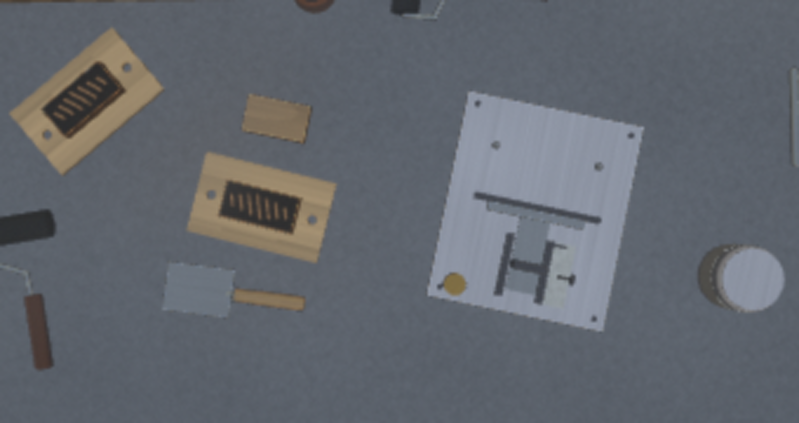

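The top view crop is 2.35x, origin (80,110). It shows the jig at full-image pixel (306,199), with pins at about (291,172) and (334,181) and the clamp below them. The weight is at (273,231) and the can at (397,228).

Candidates for the mounted block:
- (192,198): world (0.55, 0.17), 0.575 m from the base
- (117,153): world (0.70, 0.41), 0.81 m from the base
- (197,159): the bare block, which has no backplate

I choose (192,198), since it has two holes and is nearest to the base. I'll check it in a close crop.

Run:
```python
import cv2
from h import *
im=cv2.imread("pics/top0.png")
cv2.imwrite("pics/crop1.png",cv2.resize(im[165:230,150:235],None,fx=7,fy=7,interpolation=cv2.INTER_CUBIC))
c=eyes.get_calibration("wrist");print(c, observe()["position"])
```

```text
{'fx': 336.33863963931174, 'fy': 336.33863963931174, 'cx': 252.4674433180101, 'cy': 191.59402882256816, 'k1': -0.023480381670980915, 'R': array([[ 4.19821844e-01,  9.07606131e-01, -8.54117329e-04],
       [ 8.59445210e-01, -3.97241720e-01,  3.21796435e-01],
       [ 2.91725127e-01, -1.35831240e-01, -9.46808494e-01]]), 't': array([-0.67560321, -0.04199084,  0.38197743])} [0.28308813 0.61270636 0.20136521]
```

View pics/crop1.png

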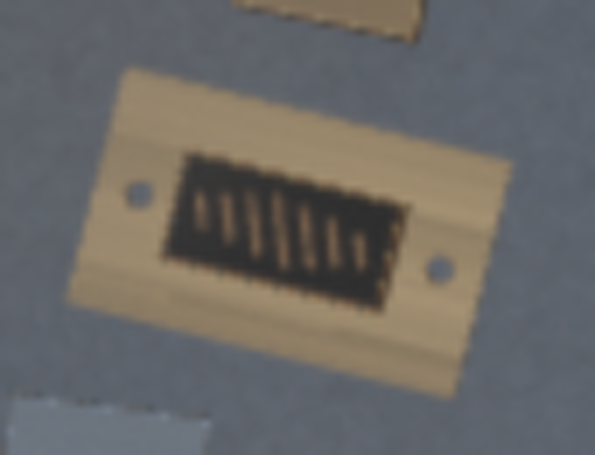

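The crop confirms it: a plywood backplate with two holes at full-image (169.9,192.6) and (212.9,203.4), and the dark lino face between them. I'll move above it and turn the tool by about -79° so the fingers close across the 50 mm.

```bash
python3 -m pendant '1 18 -29 0 -0.092;1 18 -29 0 -0.092;1 18 -29 0 -0.092;1 18 -29 0 -0.092;1 18 -29 0 -0.092'; python3 -m pendant '1 18 -29 0 -0.092;1 18 -29 0 -0.092;1 18 -29 0 -0.092;1 18 -29 0 -0.092;1 18 -29 0 -0.092';python3 -m pendant '1 18 -29 0 -0.092;1 18 -29 0 -0.092;1 18 -29 0 -0.092;1 18 -30 0 -0.092;1 13 -33 0 -0.091'; python3 -m pendant '1 0 0 0 0;1 0 0 0 0'
python3 - <<'E'
from h import *
c=eyes.get_calibration("wrist");im=eyes.snapshot("wrist");cv2.imwrite("pics/w1.png",im)
print(spotter.search_frame("wrist","plate"));print(spotter.search_frame("wrist","block_mid"))
for X in [(.5484+s*70*.238/1000,.173+s*.07*.97,.008) for s in(-1,1)]: print(w2pix(c,X))
E
```

```text
t: 1.62
position: [0.3738, 0.4663, 0.2015]
tcp_rot: [0.434, 0.901, 0.0, -0.0]
force: [0.5, 0.4, 0.3]
opening: 0.0855
grip_force: 0.0
t: 2.03
position: [0.4638, 0.3213, 0.2017]
tcp_rot: [0.628, 0.778, 0.0, -0.0]
force: [-0.0, -0.0, 0.5]
opening: 0.0853
grip_force: 0.0
t: 2.45
position: [0.5492, 0.1717, 0.2016]
tcp_rot: [0.788, 0.615, 0.0, 0.0]
force: [0.9, 1.0, -0.8]
opening: 0.0855
grip_force: 0.0
t: 2.62
position: [0.5489, 0.1706, 0.2016]
tcp_rot: [0.788, 0.615, 0.0, 0.0]
force: [-0.3, 0.5, -1.4]
opening: 0.0858
grip_force: 0.0
[{'location': [0.5582, 0.1834, 0.0045], 'conf': 0.7}]
[{'location': [0.558, 0.1906, 0.0074], 'conf': 0.63}]
[251.68851916 212.93165429]
[250.94699509  89.03752605]
```

View pics/w1.png

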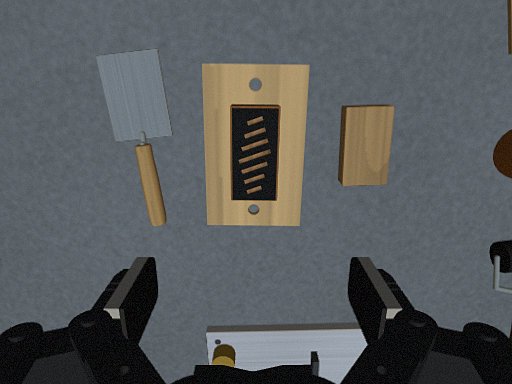

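The wrist view shows the mounted block with holes at about (255,85) and (253,209), nearly square to the gripper. The knife is on the left, the bare block on the right, and the jig at the bottom. Next I'll measure accurately.

```bash
cat >> h.py <<'E'
def blob(im,uv,r=14,dark=True,scale=8):
    g=cv2.cvtColor(im,cv2.COLOR_BGR2GRAY);u,v=map(int,uv)
    p=cv2.resize(g[v-r:v+r+1,u-r:u+r+1],None,fx=scale,fy=scale,interpolation=cv2.INTER_CUBIC)
    _,m=cv2.threshold(p,0,255,(cv2.THRESH_BINARY_INV if dark else cv2.THRESH_BINARY)+cv2.THRESH_OTSU)
    n,l,s,ce=cv2.connectedComponentsWithStats(m)
    i=min(range(1,n),key=lambda i:np.hypot(*(ce[i]-p.shape[0]/2))+(1e3 if s[i,4]<scale*scale*6 else 0))
    return (ce[i]+.5)/scale-.5+[u-r,v-r], s[i]/np.array([scale]*4+[scale**2])
def yaw_tool(o=None):
    from scipy.spatial.transform import Rotation as R
    y=R.from_quat((o or observe())["tcp_rot"]).as_matrix()[:,1];return np.arctan2(y[1],y[0])
E
python3 - <<'E'
from h import *
np.set_printoptions(precision=4,suppress=True)
im=cv2.imread("pics/w1.png");c=eyes.get_calibration("wrist")
P=[]
for uv in [(255,85),(253,209)]:
    b,s=blob(im,uv); p=pix2w(c,b,.008); P.append(p); print(b,s,p)
d=P[0]-P[1];print("len",np.hypot(*d[:2]),"mid",(P[0]+P[1])/2,"yaw",np.arctan2(-d[0],d[1]),"tooly",yaw_tool(),observe()["position"])
for q in [(203,65),(309,65),(300,226),(207,226)]: print(pix2w(c,q,.008))
L=[pix2w(c,q,.035) for q in [(231.5,105.5),(279.5,105.5),(278.5,200),(232,199)]];print(np.mean(L,0),np.linalg.norm(L[0]-L[1]),np.linalg.norm(L[1]-L[2]))
t=cv2.imread("pics/top0.png");c=eyes.get_calibration("top")
for uv in [(169.9,192.6),(212.9,203.4)]: b,s=blob(t,uv,5);print("top",b,s,pix2w(c,b,.008))
for uv in [(291,172),(334,181)]: b,s=blob(t,uv,5);print("pin",b,s,pix2w(c,b,.026))
E
```

```text
[255.0818  84.0797] [  8.      6.875  13.125  13.375 136.375] [0.5688 0.2482 0.008 ]
[253.2232 211.7488] [ 9.125  13.625  10.875   5.875  23.5469] [0.533  0.1096 0.008 ]
len 0.14319787976544232 mid [0.5509 0.1789 0.008 ] yaw -0.25214457041700034 tooly -0.23890547760507916 [0.5477 0.1739 0.2013]
[0.5213 0.2791 0.008 ]
[0.6268 0.2534 0.008 ]
[0.5829 0.0785 0.008 ]
[0.4751 0.1048 0.008 ]
[0.5527 0.1813 0.035 ] 0.04716045719472614 0.09890679736598239
top [169.3211 192.2417] [ 3.625  3.75   4.25   4.    14.125] [0.5703 0.2441 0.008 ]
top [212.3468 203.0327] [ 3.625   3.25    4.375   4.5    15.2031] [0.5343 0.1086 0.008 ]
pin [290.48   171.3254] [ 2.875   2.875   4.      4.     11.9844] [ 0.6294 -0.138   0.026 ]
pin [334.2465 180.4452] [ 3.75    3.      4.125   3.875  12.6875] [ 0.5989 -0.2741  0.026 ]
```

```bash
python3 -m pendant '1 4 5 -40 -0.015;1 0 0 -40 0;1 0 0 -40 0;1 0 0 -30 0;1 0 0 -20 0'; python3 -m pendant '1 0 0 -10 0;1 0 0 0 0'
python3 -m pendant '1 0 0 0 0'
python3 - <<'E'
from h import *
print(yaw_tool())
c=eyes.get_calibration("wrist");im=eyes.snapshot("wrist");cv2.imwrite("pics/w2.png",im)
E
```

```text
t: 3.18
position: [0.55, 0.1787, 0.0282]
tcp_rot: [0.791, 0.612, -0.002, -0.001]
force: [0.1, 0.4, -0.1]
opening: 0.0854
grip_force: 0.0
t: 3.35
position: [0.5507, 0.1783, 0.0195]
tcp_rot: [0.791, 0.612, -0.002, -0.0]
force: [-0.4, -0.5, -0.3]
opening: 0.0856
grip_force: 0.0
t: 3.43
position: [0.5523, 0.1784, 0.0219]
tcp_rot: [0.791, 0.611, 0.0, -0.0]
force: [1.4, 0.5, 0.1]
opening: 0.0856
grip_force: 0.0
-0.255052036976655
```

View pics/w2.png

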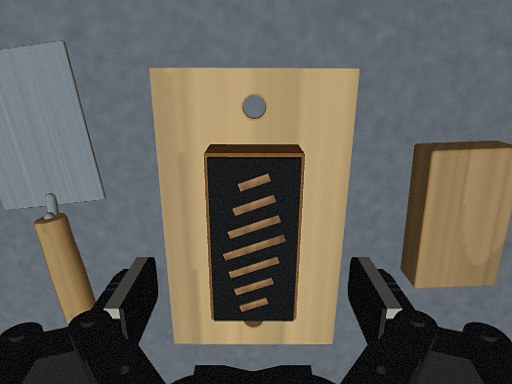

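The gripper stands astride the block. The hole is at (254,106), the lino is centred near (255,238), and the finger pads are at columns about 155 and 350. I'll check the centring, then lower the last bit.

```bash
python3 - <<'E'
from h import *
np.set_printoptions(precision=4,suppress=True)
im=cv2.imread("pics/w2.png")
for k in range(4):
    c=eyes.get_calibration("wrist");o=observe();print(o["position"],-np.array(c["R"]).T@c["t"]-o["position"]); eyes.snapshot("wrist")
b,s=blob(im,(254,106),18);p=pix2w(c,b,.008);print(b,s,p)
a=-.255;ey=np.array([-np.sin(a),np.cos(a),0]);print("centre from hole",p-.07*ey)
print("lino",np.mean([pix2w(c,q,.035) for q in [(206,157),(304,157),(295,320),(211,320)]],0))
print("tcp px",w2pix(c,observe()["position"]))
E
python3 -m pendant '1 0 0 -7 0;1 0 0 -6 0;1 0 0 0 0'
```

```text
[0.5528 0.1784 0.0226] [0.021  0.0809 0.1733]
[0.553  0.1784 0.0229] [0.021  0.0808 0.1734]
[0.553  0.1784 0.023 ] [0.0209 0.0808 0.1733]
[0.5529 0.1783 0.0229] [0.021  0.0808 0.1733]
[253.923  106.5125] [  5.875    6.375   25.      25.     476.7344] [0.5712 0.2446 0.008 ]
centre from hole [0.5536 0.1768 0.008 ]
lino [0.5533 0.1764 0.035 ]
tcp px [252.0875 233.0617]
t: 3.93
position: [0.5514, 0.1776, 0.0073]
tcp_rot: [0.792, 0.611, -0.001, -0.0]
force: [0.1, -0.3, -0.3]
opening: 0.0853
grip_force: 0.0
```

```bash
python3 -m pendant '0 0 -1 0 0;0 0 0 0 0;0 0 0 0 0;0 0 0 0 0;0 0 0 0 0';python3 -m pendant '0 0 0 0 0;0 0 0 0 0;0 0 0 0 0'; python3 -m pendant '0 0 0 30 0;0 0 0 30 0;0 0 0 30 0;0 0 0 30 0;0 0 0 0 0'
python3 - <<'E'
from h import *
np.set_printoptions(precision=4,suppress=True)
for k in range(3):
    im=eyes.snapshot("wrist")
c=eyes.get_calibration("wrist");o=observe();print(o["position"],o["opening"],yaw_tool(o))
cv2.imwrite("pics/w3.png",im)
E
```

```text
t: 4.35
position: [0.5522, 0.1767, 0.0085]
tcp_rot: [0.792, 0.611, 0.0, -0.0]
force: [0.5, 0.3, -0.4]
opening: 0.0255
grip_force: 0.0
t: 4.6
position: [0.5521, 0.1768, 0.0084]
tcp_rot: [0.792, 0.611, 0.0, -0.0]
force: [0.2, -0.4, 0.2]
opening: 0.0
grip_force: 0.0
t: 5.02
position: [0.5547, 0.1774, 0.1337]
tcp_rot: [0.792, 0.611, 0.003, 0.0]
force: [1.3, 0.3, -0.0]
opening: -0.0003
grip_force: 0.0
[0.5519 0.1769 0.1284] -1.731751207644823e-05 -0.2558000136669105
```

View pics/w3.png

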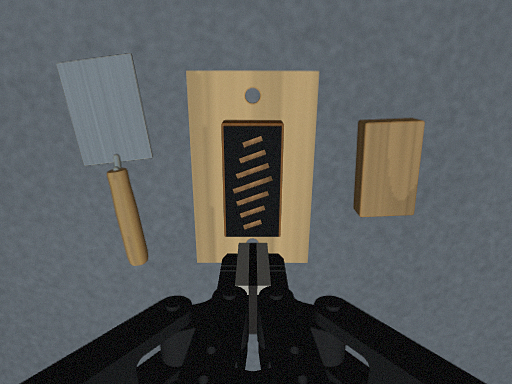

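The fingers closed on nothing: the opening is 0, though TCP z read 8 mm. The picture shows the shut tip at (252,245) and the block unmoved. I need to check the real camera and fingertip height against the known plate size and the side view.

Run:
```python
from h import *
np.set_printoptions(precision=4,suppress=True)
c=eyes.get_calibration("wrist");K=np.array([[c["fx"],0,c["cx"]],[0,c["fy"],c["cy"]],[0,0,1.]]);D=np.array([c["k1"],0,0,0,0.])
obj=np.array([[-55,90,8],[55,90,8],[55,-90,8],[-55,-90,8],[-23,48,35],[23,48,35],[23,-48,35],[-23,-48,35],[0,70,8]],float)/1000
for f,px in [("w3",[(187,71),(319,71),(309,263),(196,263),(223.5,124.5),(282.5,124.5),(280.5,237),(225.5,237),(252.3,95)]),
             ("w1",[(203,65),(309,65),(300,226),(207,226),(231.5,105.5),(279.5,105.5),(278.5,200),(232,199),(255.1,84.1)])]:
    ok,r,t=cv2.solvePnP(obj,np.array(px,float),K,D);R=cv2.Rodrigues(r)[0]
    e=cv2.projectPoints(obj,r,t,K,D)[0][:,0]-px
    print(f,"cam in plate",(-R.T@t).ravel(),"rms",np.sqrt((e**2).mean()),"tilt",np.arccos(-R[2,2]), "calib tilt",np.arccos(-np.array(c["R"])[2,2]))
print("cam now",-np.array(c["R"]).T@c["t"], observe()["position"])
cs=eyes.get_calibration("side");im=eyes.snapshot("side");p=observe()["position"];q=w2pix(cs,p);print(q,w2pix(cs,p+[0,0,.03]))
cr=im[90:230,170:340].copy()
big=cv2.resize(cr,None,fx=4,fy=4,interpolation=cv2.INTER_CUBIC)
for dz,col in((0,(0,0,255)),(.03,(0,255,0))):
    a=(w2pix(cs,p+[0,0,dz])-[170,90]+.5)*4;cv2.circle(big,tuple(int(v) for v in a),4,col,1)
cv2.imwrite("pics/side3.png",big)
```

```text
w3 cam in plate [-0.0017  0.076   0.3036] rms 0.6496284498002017 tilt 0.2998203596875162 calib tilt 0.327565408370968
w1 cam in plate [-0.007   0.0537  0.3787] rms 0.8553984243277442 tilt 0.2661830121127665 calib tilt 0.327565408370968
cam now [0.5732 0.2579 0.3016] [0.5519 0.1769 0.1284]
[249.8421 145.3626] [249.5526 138.5599]
```

View pics/side3.png

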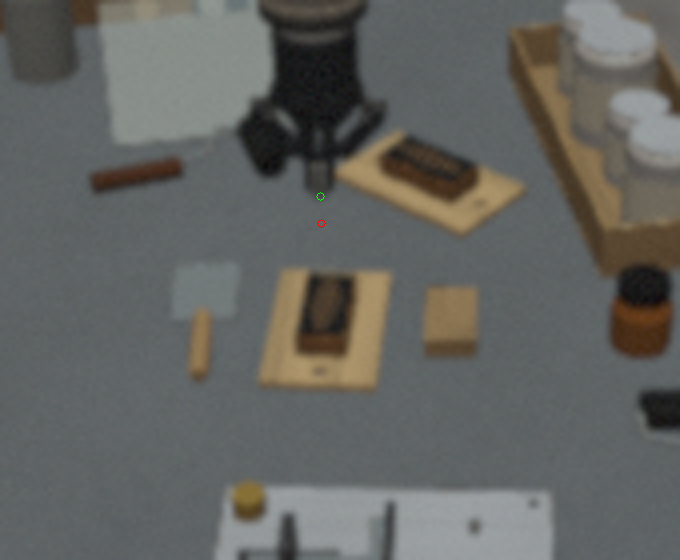

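Both views agree that the real fingertips end about 34 mm short of the reported TCP. In the side view the red dot is the reported TCP, and the shut tip sits about 35–38 mm above it. The camera height matches the plate size, so the pose is right and the fingers are shorter than stated. From here I'll use true tip z = reported z + 34 mm. I'll reopen and descend to a reported z of about -26.

```bash
python3 -m pendant '1 1 0 0 0;1 0 0 0 0;1 0 0 0 0;1 0 0 0 0;1 0 0 0 0'; python3 -m pendant '1 0 0 0 0;1 0 0 -40 0;1 0 0 -40 0;1 0 0 -30 0;1 0 0 -15 0';python3 -m pendant '1 0 0 -15 0;1 0 0 -8 0;1 0 0 -6 0;1 0 0 0 0;1 0 0 0 0'
```

```text
t: 5.63
position: [0.553, 0.1766, 0.1281]
tcp_rot: [0.792, 0.611, -0.0, -0.0]
force: [-0.7, 0.4, 0.4]
opening: 0.0608
grip_force: 0.0
t: 6.05
position: [0.5512, 0.1761, -0.0002]
tcp_rot: [0.792, 0.611, -0.002, -0.0]
force: [-0.9, -0.8, 0.4]
opening: 0.0854
grip_force: 0.0
t: 6.47
position: [0.5534, 0.1768, -0.0251]
tcp_rot: [0.792, 0.611, 0.0, 0.0]
force: [0.7, -0.8, 0.4]
opening: 0.0853
grip_force: 0.0
```

```bash
python3 -m pendant '0 0 0 0 0;0 0 0 0 0;0 0 0 0 0;0 0 0 0 0;0 0 0 0 0';python3 -m pendant '0 0 0 0 0;0 0 0 0 0'
```

```text
t: 6.88
position: [0.5532, 0.177, -0.0246]
tcp_rot: [0.792, 0.611, 0.0, -0.0]
force: [-4.7, -1.2, 14.8]
opening: 0.0493
grip_force: 74.9
t: 7.05
position: [0.5532, 0.177, -0.0246]
tcp_rot: [0.792, 0.611, 0.0, -0.0]
force: [-4.3, 0.0, 14.8]
opening: 0.049
grip_force: 74.9
```

Gripped, with an opening of 49 mm. The +15 N in z says the tips are just resting on the backplate, which confirms the offset. Now I'll lift and carry it most of the way.

```bash
python3 -m pendant '0 0 0 15 0;0 0 0 30 0;0 0 0 35 0;0 0 0 30 0;0 0 0 0 0'; python3 -m pendant '0 0 0 0 0'
python3 - <<'E'
from h import *
np.set_printoptions(precision=4,suppress=True)
im=eyes.snapshot("wrist");cv2.imwrite("pics/w4.png",im)
c=eyes.get_calibration("wrist");o=observe();print(o["position"],yaw_tool(o),o["force"])
z=o["position"][2]+.0246+.008
t=cv2.imread("pics/top0.png");ct=eyes.get_calibration("top")
hsv=cv2.cvtColor(t,cv2.COLOR_BGR2HSV)
roi=np.zeros(t.shape[:2],np.uint8);roi[140:260,255:360]=255
m=((t.min(2)>115)).astype(np.uint8)*255&roi
m=cv2.morphologyEx(m,cv2.MORPH_CLOSE,np.ones((15,15)))
cn=max(cv2.findContours(m,0,1)[0],key=cv2.contourArea)
box=cv2.boxPoints(cv2.minAreaRect(cn));W=np.array([pix2w(ct,b,.015) for b in box]);print("board",box,W[:,:2]);
for i in range(4):
    d=W[(i+1)%4]-W[i];print(np.hypot(*d[:2]),(np.arctan2(d[1],d[0])+np.pi/4)%(np.pi/2)-np.pi/4)
print("centre",W.mean(0))
E
```

```text
t: 7.47
position: [0.5559, 0.1775, 0.0899]
tcp_rot: [0.792, 0.611, 0.004, 0.001]
force: [0.8, 1.2, -2.7]
opening: 0.0487
grip_force: 74.0
t: 7.55
position: [0.5539, 0.1774, 0.086]
tcp_rot: [0.792, 0.611, 0.002, -0.0]
force: [-1.4, 0.5, -3.4]
opening: 0.0489
grip_force: 74.0
[0.553  0.1771 0.0846] -0.25559529257637126 [ 0.8879  0.3965 -4.1156]
board [[261.0912 235.2258]
 [279.0844 148.2589]
 [353.8495 163.7275]
 [335.8563 250.6944]] [[ 0.4311 -0.0435]
 [ 0.7037 -0.1044]
 [ 0.6514 -0.339 ]
 [ 0.3793 -0.2768]]
0.27936647011621996 -0.2197402590368207
0.24033442337907876 -0.21930249505479482
0.2791047973692375 -0.2246076426417538
0.238976182322554 -0.2181911974078603
centre [ 0.5414 -0.1909  0.015 ]
```

View pics/w4.png

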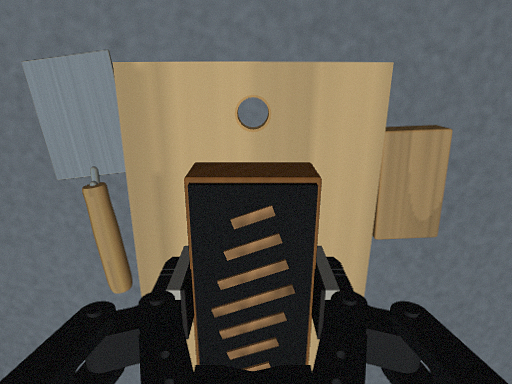

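The wrist view shows the block held square, with the near hole at (253,113) and the far plate edge level at row 62. Jig yaw is about -0.2205 and the seat about (0.614,-0.206). Carrying it over now.

```bash
python3 -m pendant '0 4 -20 0 0.007;0 6 -37 0 0.007;0 6 -37 0 0.007;0 6 -37 0 0.007;0 6 -37 0 0.007'; python3 -m pendant '0 6 -37 0 0;0 6 -37 0 0;0 6 -37 0 0;0 6 -37 0 0;0 5 -35 0 0'; python3 -m pendant '0 4 -32 0 0;0 0 0 -25 0;0 0 0 -15 0;0 0 0 -10 0;0 0 0 0 0'; python3 -m pendant '0 0 0 0 0;0 0 0 0 0'
python3 - <<'E'
from h import *
np.set_printoptions(precision=4,suppress=True)
for i in range(3): im=eyes.snapshot("wrist")
cv2.imwrite("pics/w5.png",im)
c=eyes.get_calibration("wrist");o=observe();print(o["position"],yaw_tool(o),o["force"])
im2=eyes.snapshot("side");cv2.imwrite("pics/s5.png",im2)
cv2.imwrite("pics/w5c.png",cv2.resize(im[60:200,150:355],None,fx=3.9,fy=3.9,interpolation=cv2.INTER_CUBIC))
E
```

```text
t: 8.02
position: [0.5801, 0.0071, 0.0828]
tcp_rot: [0.78, 0.625, -0.001, -0.001]
force: [0.3, 0.3, -2.9]
opening: 0.0487
grip_force: 73.9
t: 8.43
position: [0.6091, -0.1762, 0.0826]
tcp_rot: [0.781, 0.625, -0.001, -0.001]
force: [0.2, -0.1, -3.9]
opening: 0.049
grip_force: 73.9
t: 8.85
position: [0.6119, -0.2055, 0.0309]
tcp_rot: [0.781, 0.625, -0.002, -0.002]
force: [-0.4, 0.8, -3.2]
opening: 0.0492
grip_force: 73.7
t: 9.02
position: [0.6144, -0.206, 0.0348]
tcp_rot: [0.781, 0.625, 0.0, 0.0]
force: [-0.1, -0.0, -3.2]
opening: 0.0486
grip_force: 73.7
[ 0.6147 -0.206   0.0353] -0.22048559899510795 [ 0.2518 -0.4885 -2.7462]
```

View pics/w5c.png

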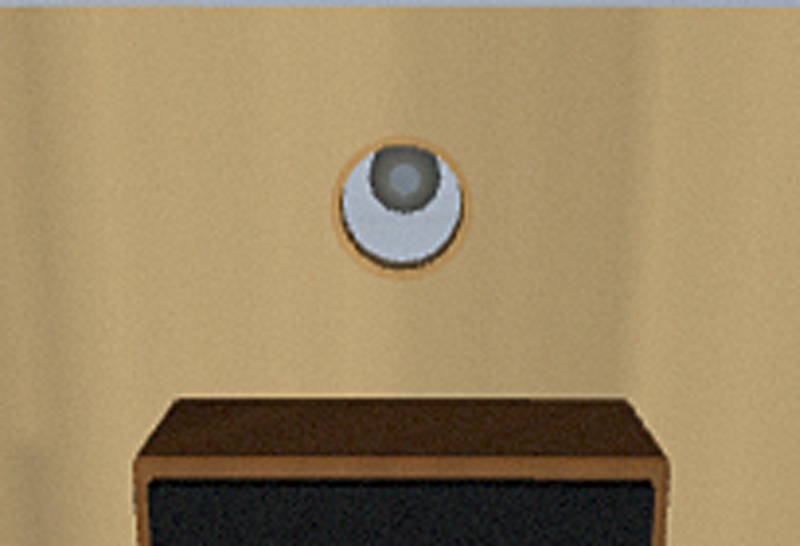

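Through the hole (rim centre at full-image (252.8,113.1)) the pin's flat tip shows at (253.8,105.9). I'll compute the offset in world axes.

Run:
```python
from h import *
np.set_printoptions(precision=4,suppress=True)
c=eyes.get_calibration("wrist");o=observe();z=o["position"][2];print(o["position"])
a=-.2205;ex=np.array([np.cos(a),np.sin(a),0]);ey=np.array([-np.sin(a),np.cos(a),0])
H=pix2w(c,(252.8,113.1),z+.0326);P=pix2w(c,(253.8,105.9),.028)
d=P-H;print("hole",H,"pin",P,"centre from hole",H-.07*ey,"seat from pin",P-.07*ey,"move",d[:2]*1000,"jig",d@ex*1000,d@ey*1000)
```

```text
[ 0.6146 -0.2061  0.0352]
hole [ 0.6302 -0.138   0.0678] pin [ 0.6307 -0.1383  0.028 ] centre from hole [ 0.6148 -0.2063  0.0678] seat from pin [ 0.6154 -0.2067  0.028 ] move [ 0.5469 -0.3688] jig 0.6143274469674124 -0.2402133743463726
```

Already within 1 mm. I'll lower to just above the pin tips and look again.

```bash
python3 -m pendant '0 0.5 -0.4 -12 0;0 0 0 -10 0;0 0 0 -6 0;0 0 0 0 0;0 0 0 0 0'
python3 - <<'E'
from h import *
np.set_printoptions(precision=4,suppress=True)
for i in range(3): im=eyes.snapshot("wrist")
c=eyes.get_calibration("wrist");o=observe();z=o["position"][2];print(o["position"],yaw_tool(o),o["force"])
a=-.2205;ex=np.array([np.cos(a),np.sin(a),0]);ey=np.array([-np.sin(a),np.cos(a),0])
q=w2pix(c,o["position"]+.07*ey+[0,0,.0326]);print(q)
cv2.imwrite("pics/w6c.png",cv2.resize(im[85:140,215:290],None,fx=8,fy=8,interpolation=cv2.INTER_CUBIC))
E
```

```text
t: 9.63
position: [0.6141, -0.2067, 0.0056]
tcp_rot: [0.781, 0.625, -0.001, -0.0]
force: [-1.1, -1.3, -2.6]
opening: 0.049
grip_force: 73.9
[ 0.6148 -0.2069  0.0067] -0.2211553130673654 [ 0.5583 -0.8794 -3.4375]
[252.0574 112.7928]
```

View pics/w6c.png

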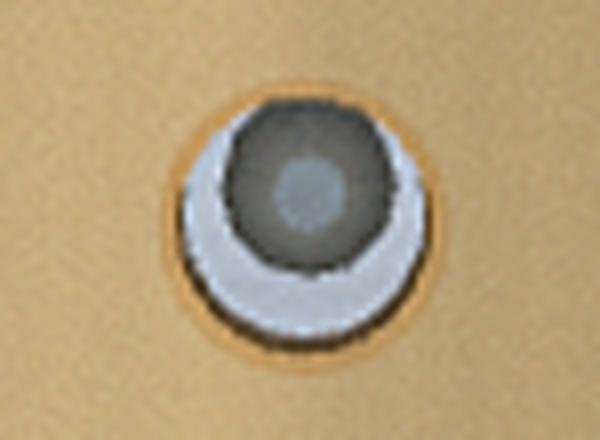

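Run:
```python
from h import *
np.set_printoptions(precision=4,suppress=True)
c=eyes.get_calibration("wrist");o=observe();z=o["position"][2]
a=-.2205;ex=np.array([np.cos(a),np.sin(a),0]);ey=np.array([-np.sin(a),np.cos(a),0])
H=pix2w(c,(253.0,113.0),z+.0326);P=pix2w(c,(253.75,109.0),.028)
d=P-H;print("seat from pin",P-.07*ey,"move",d[:2]*1000,"jig",d@ex*1000,d@ey*1000)
```

```text
seat from pin [ 0.6156 -0.2065  0.028 ] move [0.4805 0.525 ] jig 0.3540664701514415 0.6174026328383265
```

```bash
python3 -m pendant '0 0.5 0.5 -2 0;0 0 0 -3 0;0 0 0 -3 0;0 0 0 -3 0;0 0 0 0 0'; python3 -m pendant '0 0 0 -2 0;0 0 0 -1.5 0;0 0 0 -1 0;0 0 0 0 0;0 0 0 0 0'
```

```text
t: 10.2
position: [0.6147, -0.206, -0.0054]
tcp_rot: [0.781, 0.625, -0.0, -0.0]
force: [0.1, -0.3, -2.7]
opening: 0.0488
grip_force: 73.9
t: 10.62
position: [0.6151, -0.2062, -0.0091]
tcp_rot: [0.781, 0.625, -0.0, -0.0]
force: [-0.3, -0.2, -3.2]
opening: 0.049
grip_force: 73.9
```

```bash
python3 -m pendant '0 0 0 -1 0;0 0 0 0 0;0 0 0 0 0'; python3 -m pendant '0 0 0 -1 0;0 0 0 0 0;0 0 0 0 0'
```

```text
t: 10.87
position: [0.6153, -0.2062, -0.0096]
tcp_rot: [0.781, 0.625, 0.0, 0.0]
force: [-1.4, 0.5, 4.9]
opening: 0.0492
grip_force: 75.6
t: 11.12
position: [0.6153, -0.2062, -0.0096]
tcp_rot: [0.781, 0.625, 0.0, -0.0]
force: [-7.5, 2.9, 21.6]
opening: 0.0488
grip_force: 79.1
```

It's seated: contact came at exactly the predicted height. I'll ease off, open partly and rise.

```bash
python3 -m pendant '0 0 0 1.5 0;0.74 0 0 0 0;0.74 0 0 0 0;0.74 0 0 0 0;0.74 0 0 0 0';  python3 -m pendant '0.74 0 0 15 0;0.74 0 0 30 0;0.74 0 0 40 0;0.74 0 0 40 0;0.74 0 0 0 0'; python3 -m pendant '1 0 0 0 0;1 0 0 0 0'
python3 - <<'E'
from h import *
np.set_printoptions(precision=4,suppress=True)
for i in range(2): im=eyes.snapshot("wrist")
cv2.imwrite("pics/w7.png",im)
c=eyes.get_calibration("wrist");o=observe();print(o["position"],yaw_tool(o))
a=-.2205;ex=np.array([np.cos(a),np.sin(a),0]);ey=np.array([-np.sin(a),np.cos(a),0]);S=np.array([.6155,-.2065,0])
for n,k in [("hole",.07*ey+[0,0,.023]),("hole-",-.07*ey+[0,0,.023]),("c",np.array([0,0,.05])),("bar",-.071*ex+[0,0,.033])]: print(n,w2pix(c,S+k))
for n in ["top","wrist","side"]:
    eyes.snapshot(n)
    for k in ["block_mid","handle","index","mark"]: print(n,k,[(round(d["conf"],2),np.array(d["location"]),((np.array(d["location"])-S)@ex).round(4),((np.array(d["location"])-S)@ey).round(4)) for d in spotter.search_frame(n,k)[:2]])
E
```

```text
t: 11.53
position: [0.6151, -0.2062, -0.0097]
tcp_rot: [0.781, 0.625, -0.0, -0.0]
force: [0.2, -0.3, -0.1]
opening: 0.0634
grip_force: 0.0
t: 11.95
position: [0.6185, -0.2081, 0.124]
tcp_rot: [0.781, 0.624, 0.003, 0.004]
force: [1.3, -0.8, 1.4]
opening: 0.0634
grip_force: 0.0
t: 12.12
position: [0.6151, -0.206, 0.1162]
tcp_rot: [0.781, 0.625, 0.0, 0.0]
force: [0.3, 0.2, 0.5]
opening: 0.0843
grip_force: 0.0
[ 0.6145 -0.2059  0.1148] -0.22090406658753126
hole [253.8107  96.978 ]
hole- [253.7453 259.2969]
c [253.8665 195.569 ]
bar [165.0405 188.5134]
top block_mid [(0.58, array([0.6927, 0.4064, 0.0077]), np.float64(-0.0587), np.float64(0.6149)), (0.56, array([ 0.6272, -0.1531,  0.024 ]), np.float64(-0.0003), np.float64(0.0547))]
top handle [(0.39, array([ 0.5482, -0.1419,  0.0359]), np.float64(-0.0798), np.float64(0.0483))]
top index [(0.42, array([ 0.5453, -0.1442,  0.0317]), np.float64(-0.0821), np.float64(0.0454))]
top mark []
wrist block_mid [(0.68, array([ 0.6195, -0.1841,  0.0243]), np.float64(-0.001), np.float64(0.0227))]
wrist handle [(0.49, array([ 0.5142, -0.1551,  0.0125]), np.float64(-0.1101), np.float64(0.028))]
wrist index [(0.67, array([ 0.4952, -0.1762,  0.0359]), np.float64(-0.124), np.float64(0.0033))]
wrist mark [(0.7, array([ 0.4979, -0.177 ,  0.0306]), np.float64(-0.1212), np.float64(0.0031)), (0.59, array([ 0.4509, -0.2353,  0.0161]), np.float64(-0.1543), np.float64(-0.0641))]
side block_mid [(0.71, array([ 0.6108, -0.2287,  0.0258]), np.float64(0.0003), np.float64(-0.0227)), (0.65, array([0.6508, 0.4124, 0.004 ]), np.float64(-0.1009), np.float64(0.6116))]
side handle [(0.6, array([ 0.4969, -0.1899,  0.0298]), np.float64(-0.1194), np.float64(-0.0097))]
side index [(0.9, array([ 0.4885, -0.1863,  0.0317]), np.float64(-0.1283), np.float64(-0.0081))]
side mark []
```

```bash
python3 -m pendant '1 -31 -15 0 0;1 -31 -16 0 0;1 -31 -15 0 0;1 -31 -16 0 0;1 -31 -16 0 0'; python3 -m pendant '1 0 0 0 0;1 0 0 0 0;1 0 0 0 0'
python3 - <<'E'
from h import *
np.set_printoptions(precision=4,suppress=True)
for i in range(2): im=eyes.snapshot("wrist")
cv2.imwrite("pics/w8.png",im)
c=eyes.get_calibration("wrist");o=observe();print(o["position"],yaw_tool(o))
a=-.2205;ex=np.array([np.cos(a),np.sin(a),0]);ey=np.array([-np.sin(a),np.cos(a),0]);S=np.array([.6155,-.2065,0])
for k in ["handle","index","mark"]: print(k,[(round(d["conf"],2),np.array(d["location"]),((np.array(d["location"])-S)@ex).round(4),((np.array(d["location"])-S)@ey).round(4),w2pix(c,d["location"])) for d in spotter.search_frame("wrist",k)[:2]])
cv2.imwrite("pics/w8b.png",cv2.resize(im[0:384],(800,600),interpolation=cv2.INTER_CUBIC))
E
```

```text
t: 13.38
position: [0.4586, -0.2846, 0.1155]
tcp_rot: [0.781, 0.625, 0.0, 0.0]
force: [0.5, -0.7, 0.3]
opening: 0.0849
grip_force: 0.0
t: 13.63
position: [0.4607, -0.2841, 0.1157]
tcp_rot: [0.781, 0.625, 0.0, 0.0]
force: [0.2, 0.9, 0.4]
opening: 0.0855
grip_force: 0.0
[ 0.4611 -0.2836  0.1154] -0.21969421205681453
handle [(0.86, array([ 0.4974, -0.1821,  0.0326]), np.float64(-0.1206), np.float64(-0.002), array([271.104 ,  42.6927]))]
index [(0.56, array([ 0.4947, -0.1805,  0.032 ]), np.float64(-0.1236), np.float64(-0.0011), array([266.834 ,  41.2774]))]
mark [(0.83, array([ 0.4493, -0.235 ,  0.0194]), np.float64(-0.1559), np.float64(-0.0642), array([224.4126, 128.8694]))]
```

View pics/w8b.png

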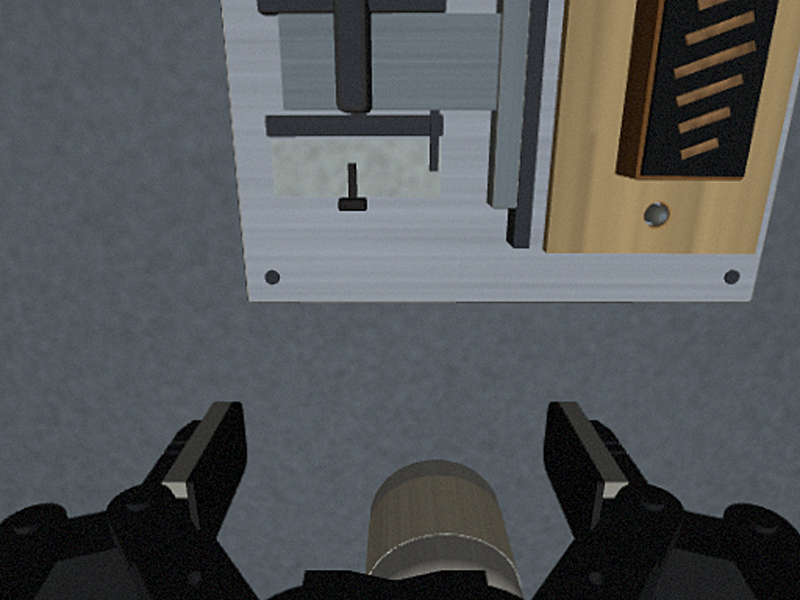

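The last view (scale 1.5625) shows:
- Plate: flush, with the pin visible in its hole at (655,214)
- Index finger: at x≈434, tip at row 170
- Mark bar: at x≈352, rows 163–198
- Handle top: columns about 335–370, ending at row 112
- Stop bar and jaw: on the right

I'll turn these into jig coordinates, and refine with thresholds.

Run:
```python
from h import *
np.set_printoptions(precision=4,suppress=True)
im=cv2.imread("pics/w8.png");c=eyes.get_calibration("wrist");o=observe()
g=cv2.cvtColor(im,cv2.COLOR_BGR2GRAY).astype(int)
a=-.2205;ex=np.array([np.cos(a),np.sin(a),0]);ey=np.array([-np.sin(a),np.cos(a),0]);S=np.array([.6155,-.2065,0])
J=lambda uv,z:np.array([(pix2w(c,uv,z)-S)@ex,(pix2w(c,uv,z)-S)@ey])*1000
print("row106",g[106,215:290].tolist()); print("row40",g[40,205:245].tolist()); print("row65",g[65,205:245].tolist()); print("col224",g[55:85,224].tolist())
row=g[98:107].mean(0)
def dark(lo,hi):
    w=np.clip(row[lo:hi].max()*.9-row[lo:hi],0,None);return (w*np.arange(lo,hi)).sum()/w.sum()
i=dark(270,287);row=g[110:122].mean(0);m=dark(217,234);print("cols",i,m)
for z in(.019,.024,.03,.036): print(z,"index",J((i,102),z),"mark",J((m,116),z))
print("index tip",J((i,109),.024),"handle",J((224,71.7),.077),J((214.5,40),.077),J((237,40),.077))
print("seat check pin",J((655/1.5625,214/1.5625),.027))
```

```text
row106 [148, 147, 148, 150, 150, 151, 160, 92, 23, 38, 32, 27, 6, 175, 167, 157, 157, 152, 149, 153, 145, 142, 143, 146, 145, 153, 148, 148, 142, 146, 139, 144, 144, 146, 151, 158, 153, 151, 152, 144, 147, 145, 150, 152, 151, 154, 153, 151, 150, 152, 151, 158, 156, 154, 154, 158, 153, 155, 159, 120, 20, 49, 50, 54, 47, 110, 168, 148, 145, 146, 147, 147, 145, 147, 147]
row40 [114, 115, 111, 111, 114, 120, 110, 113, 118, 80, 39, 44, 46, 47, 46, 51, 55, 50, 50, 49, 50, 50, 49, 48, 46, 50, 41, 40, 40, 34, 18, 4, 31, 125, 114, 113, 112, 109, 109, 110]
row65 [107, 111, 109, 108, 109, 109, 111, 111, 112, 118, 49, 45, 48, 53, 51, 52, 52, 57, 51, 50, 49, 56, 51, 47, 50, 51, 46, 48, 51, 35, 20, 11, 1, 96, 119, 113, 109, 111, 114, 114]
col224 [48, 52, 51, 52, 51, 57, 55, 51, 46, 48, 50, 51, 51, 54, 46, 41, 25, 73, 79, 51, 51, 51, 53, 48, 49, 54, 47, 55, 47, 47]
cols 277.46853436378694 225.19560504269157
0.019 index [-114.5916  -43.5792] mark [-155.4797  -54.2934]
0.024 index [-114.952   -43.2415] mark [-155.0813  -53.7569]
0.03 index [-115.3846  -42.8363] mark [-154.6033  -53.1131]
0.036 index [-115.8172  -42.4311] mark [-154.1253  -52.4693]
index tip [-114.8299  -48.4609] handle [-150.9287  -22.1779] [-155.9836   -4.7903] [-142.9714   -4.8068]
seat check pin [ -3.4912 -69.1877]
```

Index to mark is about 40.5 mm, within the stated 28–48. The handle is 17 mm along jig -x and 109 mm along +y from the TCP, i.e. world (+7, +110). Moving over it and checking centring before descending.

```bash
python3 -m pendant '0.6 1 25 0 0;0.6 2 30 0 0;0.6 2 30 0 0;0.6 2 25 0 0;0.6 0 0 0 0'; python3 -m pendant '0.6 0 0 0 0;0.6 0 0 -20 0;0.6 0 0 0 0;0.6 0 0 0 0'
python3 - <<'E'
from h import *
np.set_printoptions(precision=4,suppress=True)
for i in range(2): im=eyes.snapshot("wrist")
cv2.imwrite("pics/w9.png",im);o=observe();c=eyes.get_calibration("wrist");print(o["position"],yaw_tool(o))
a=-.2205;ex=np.array([np.cos(a),np.sin(a),0]);ey=np.array([-np.sin(a),np.cos(a),0]);S=np.array([.6155,-.2065,0])
print("tcp jig",(o["position"]-S)@ex,(o["position"]-S)@ey)
Hn=S-.1507*ex+[0,0,.077];
for s in(-22,0,22): print(w2pix(c,Hn+s*ey/1000))
g=cv2.cvtColor(im,cv2.COLOR_BGR2GRAY)
for s in(8,0,-8):
    r=int(w2pix(c,Hn+s*ey/1000)[1]);print(r,g[r,190:315:2].tolist())
print(spotter.search_frame("wrist","handle")[:1])
E
```

```text
t: 14.3
position: [0.4679, -0.1691, 0.1151]
tcp_rot: [0.779, 0.627, 0.0, -0.001]
force: [0.3, 0.4, -1.3]
opening: 0.0512
grip_force: 0.0
t: 14.63
position: [0.4664, -0.1749, 0.095]
tcp_rot: [0.781, 0.624, -0.001, -0.001]
force: [0.1, 0.1, 0.4]
opening: 0.0512
grip_force: 0.0
[ 0.4671 -0.175   0.0958] -0.22220407179468998
tcp jig -0.15170539125157645 -0.0017376453755724563
[253.8679 248.7749]
[253.8432 217.1257]
[253.8161 183.2084]
205 [145, 143, 144, 144, 143, 144, 140, 144, 144, 148, 109, 109, 111, 112, 112, 111, 114, 110, 108, 113, 108, 107, 109, 109, 111, 111, 108, 113, 22, 51, 47, 46, 46, 48, 48, 49, 45, 26, 120, 113, 108, 110, 108, 106, 110, 113, 112, 113, 113, 110, 112, 109, 113, 112, 106, 110, 108, 110, 109, 113, 111, 111, 104]
217 [145, 150, 147, 151, 10, 12, 18, 18, 26, 16, 119, 110, 110, 109, 110, 111, 114, 109, 111, 109, 114, 110, 113, 111, 110, 117, 117, 116, 16, 48, 42, 49, 49, 48, 50, 51, 45, 26, 123, 117, 113, 115, 115, 115, 116, 114, 113, 114, 119, 113, 115, 114, 113, 118, 115, 118, 116, 112, 106, 111, 106, 108, 107]
228 [148, 144, 149, 148, 89, 29, 31, 31, 28, 31, 35, 30, 35, 39, 29, 37, 27, 37, 32, 30, 39, 31, 32, 31, 32, 34, 34, 37, 18, 47, 52, 46, 49, 47, 49, 49, 51, 25, 25, 35, 31, 34, 28, 25, 36, 27, 60, 62, 64, 62, 61, 65, 61, 71, 51, 54, 41, 87, 140, 139, 146, 145, 141]
[{'location': [0.5, -0.1799, 0.0317], 'conf': 0.86}]
```

The handle is at columns 246–265, within 2 mm of the tool axis. Descending and gripping.

```bash
python3 -m pendant '0.6 1.5 1.5 -30 0;0.6 0 0 -25 0;0.6 0 0 -15 0;0.6 0 0 -10 0;0.6 0 0 -4 0'; python3 -m pendant '0.6 0 0 0 0;0.6 0 0 0 0'; python3 -m pendant '0 0 0 0 0;0 0 0 0 0;0 0 0 0 0;0 0 0 0 0;0 0 0 0 0';python3 -m pendant '0 0 0 0 0;0 0 0 0 0'
```

```text
t: 15.2
position: [0.4683, -0.1729, 0.0106]
tcp_rot: [0.781, 0.625, -0.0, -0.0]
force: [-0.1, 0.2, -0.5]
opening: 0.051
grip_force: 0.0
t: 15.37
position: [0.4691, -0.173, 0.0122]
tcp_rot: [0.781, 0.625, 0.0, 0.0]
force: [-0.5, 0.8, 0.1]
opening: 0.0513
grip_force: 0.0
t: 15.78
position: [0.4692, -0.1727, 0.0121]
tcp_rot: [0.781, 0.625, 0.0, 0.0]
force: [-1.9, 1.6, 9.0]
opening: 0.0115
grip_force: 58.7
t: 15.95
position: [0.4692, -0.1727, 0.0121]
tcp_rot: [0.781, 0.625, 0.0, 0.0]
force: [-1.0, 2.0, 8.9]
opening: 0.0114
grip_force: 58.7
```

```bash
python3 -m pendant '0 -4 0.9 1 0;0 -8 1.8 0 0;0 -8 1.8 0 0;0 -8 1.8 0 0;0 -6 1.3 0 0'; python3 -m pendant '0 0 0 0 0;0 0 0 0 0'
python3 - <<'E'
from h import *
np.set_printoptions(precision=4,suppress=True)
for i in range(2): im=eyes.snapshot("wrist")
cv2.imwrite("pics/w10.png",im);o=observe();c=eyes.get_calibration("wrist");print(o["position"],yaw_tool(o),o["force"])
a=-.2205;ex=np.array([np.cos(a),np.sin(a),0]);ey=np.array([-np.sin(a),np.cos(a),0]);S=np.array([.6155,-.2065,0])
g=cv2.cvtColor(im,cv2.COLOR_BGR2GRAY)
M=S-.1552*ex+[0,0,.02]
for y in(-44,-49,-54,-59):
    q=w2pix(c,M+y*ey/1000);r=int(q[1]);print(q,g[r,210:311].tolist())
E
```

```text
t: 16.37
position: [0.4344, -0.165, 0.0123]
tcp_rot: [0.781, 0.625, 0.0, 0.0]
force: [8.5, -2.7, -21.0]
opening: 0.0114
grip_force: 59.7
t: 16.53
position: [0.4345, -0.165, 0.0122]
tcp_rot: [0.781, 0.625, 0.0, 0.0]
force: [6.5, -3.6, -20.1]
opening: 0.0111
grip_force: 59.9
[ 0.4347 -0.1651  0.0122] -0.22068197686809854 [  6.8208  -2.678  -18.0157]
[303.4512 307.4337] [2, 13, 15, 12, 8, 19, 21, 24, 0, 15, 8, 19, 12, 12, 16, 11, 6, 8, 4, 6, 5, 13, 24, 14, 47, 40, 42, 41, 10, 55, 50, 49, 49, 47, 44, 55, 50, 49, 58, 49, 54, 48, 43, 51, 48, 50, 47, 53, 50, 51, 51, 51, 48, 50, 53, 46, 40, 18, 40, 36, 32, 43, 23, 22, 10, 10, 24, 21, 16, 1, 1, 2, 25, 9, 4, 14, 20, 19, 17, 17, 7, 7, 1, 14, 14, 14, 19, 3, 11, 16, 2, 3, 3, 14, 22, 25, 19, 14, 19, 1, 21]
[303.0272 314.3988] [16, 4, 1, 2, 6, 2, 18, 3, 9, 13, 14, 16, 12, 1, 1, 21, 6, 5, 4, 2, 0, 21, 9, 11, 38, 38, 38, 37, 17, 44, 50, 49, 46, 51, 45, 49, 43, 52, 46, 54, 51, 48, 52, 46, 48, 52, 52, 50, 48, 49, 49, 55, 45, 50, 45, 42, 39, 18, 47, 40, 36, 44, 6, 7, 17, 18, 4, 0, 16, 1, 6, 7, 13, 15, 0, 0, 13, 9, 24, 1, 20, 7, 11, 8, 7, 25, 23, 5, 17, 11, 0, 1, 17, 13, 20, 15, 6, 8, 23, 6, 9]
[302.6091 321.245 ] [8, 16, 1, 3, 21, 17, 10, 9, 8, 11, 16, 0, 8, 13, 2, 0, 6, 12, 0, 20, 14, 24, 5, 4, 45, 41, 44, 42, 12, 49, 55, 43, 51, 49, 47, 51, 46, 59, 49, 54, 50, 53, 49, 51, 50, 49, 53, 47, 54, 52, 50, 49, 47, 53, 53, 44, 38, 19, 40, 37, 37, 42, 5, 8, 15, 10, 12, 14, 0, 14, 17, 22, 11, 10, 1, 4, 20, 3, 12, 14, 16, 4, 11, 0, 12, 14, 10, 7, 11, 15, 18, 19, 11, 15, 0, 13, 15, 5, 18, 3, 13]
[302.1971 327.9748] [14, 4, 23, 13, 14, 1, 15, 19, 1, 12, 11, 0, 14, 12, 6, 2, 19, 8, 17, 27, 19, 18, 0, 0, 71, 38, 37, 39, 22, 42, 47, 52, 41, 49, 57, 52, 50, 47, 47, 50, 51, 52, 54, 52, 51, 52, 53, 49, 54, 43, 54, 55, 51, 47, 49, 49, 28, 19, 36, 35, 36, 71, 1, 8, 20, 10, 17, 2, 0, 1, 18, 15, 0, 12, 2, 19, 7, 4, 3, 2, 15, 9, 12, 6, 21, 7, 13, 26, 5, 10, 11, 4, 15, 7, 7, 2, 7, 14, 12, 16, 12]
```

The gripper blocks the wrist view, but the TCP travelled 35.4 mm along the slide. I'll go 5.3 mm more, ease the upward pull, then cross-check with the fixed cameras.

```bash
python3 -m pendant '0 -2.7 0.6 -0.8 0;0 -2.5 0.6 0 0;0 0 0 0 0;0 0 0 0 0;0 0 0 0 0'
python3 - <<'E'
from h import *
np.set_printoptions(precision=4,suppress=True,linewidth=250)
a=-.2205;ex=np.array([np.cos(a),np.sin(a),0]);ey=np.array([-np.sin(a),np.cos(a),0]);S=np.array([.6155,-.2065,0])
for n in("side","top"):
    im=eyes.snapshot(n);cv2.imwrite(f"pics/{n}11.png",im);c=eyes.get_calibration(n)
    print(n,"cam",-np.array(c["R"]).T@c["t"])
    for k in("index","mark","handle","block_mid"):
        for d in spotter.search_frame(n,k)[:2]: L=np.array(d["location"]);print(k,round(d["conf"],2),L,"jig",(L-S)@ex*1000,(L-S)@ey*1000)
    g=cv2.cvtColor(im,cv2.COLOR_BGR2GRAY)
    q=w2pix(c,S-.155*ex-.05*ey+[0,0,.02]);q2=w2pix(c,S-.115*ex-.045*ey+[0,0,.024]);print("mark px",q,"shut index px",q2)
    u,v=q.round().astype(int);print(g[v-9:v+10,u-14:u+20])
o=observe();print(o["position"],yaw_tool(o),o["force"],o["opening"],o["t"])
E
```

```text
t: 17.05
position: [0.4308, -0.1642, 0.0121]
tcp_rot: [0.781, 0.625, 0.001, 0.001]
force: [7.4, -1.8, -4.4]
opening: 0.011
grip_force: 62.4
side cam [ 0.3744 -1.2451  1.0958]
index 0.66 [ 0.4552 -0.1773  0.0351] jig -162.80540276918006 -6.5674065783283195
handle 0.71 [ 0.4624 -0.1819  0.0276] jig -154.77362693418786 -9.481266035549107
block_mid 0.64 [0.6944 0.3854 0.0076] jig -52.469224624273465 594.8258572618776
block_mid 0.62 [ 0.6137 -0.2261  0.0262] jig 2.5304450897618205 -19.5191405458258
mark px [238.9512 246.1214] shut index px [251.5592 244.4203]
[[111 110 102  90  83  86  97 101 104 105 105 107 105 103  98  95  97 101 100 104 104 102 104 109 122 121 117 115 129 148 153 155 155 156]
 [133 128 120 109  97  96  98 100 100 100 100  99 102  95  87  79  85  91  96  99  99  96  98 105 117 122 113 109 128 148 153 154 154 153]
 [152 145 127  98  84  85  86  86  87  88  87  89  87  83  74  71  77  84  91  93  93  92  93 102 118 119 112 104 119 144 155 153 154 153]
 [157 147 117  82  64  63  63  66  64  63  64  66  65  66  64  60  63  68  75  74  75  74  79  90 112 119 110  92 108 141 
[... 4636 characters left out ...]
 102 101  99  98  97  94  92  90  88  84  81]
 [ 86 101 101 100  98  97  95  95  94  97  96 102 108 112 113 112 112 112 110 108 108 106 106 104 103 101 101  99  97  95  92  91  89  86]
 [ 98 103 103 102 101 100  98  96  97 107 101  98  98 101 107 111 112 112 112 110 109 108 108 106 106 104 102 101  99  98  96  93  92  90]
 [104 107 105 104 103 102 101 100  98  95  97  97  96  96  96 100 107 111 112 112 110 109 110 108 107 106 105 104 102 101  99  97  96  93]
 [108 108 107 106 105 104 104 101  99  93  97  97  96  95  93  93  92  97 105 109 112 111 110 109 108 107 107 105 104 103 101 100  98  96]]
[ 0.4309 -0.1642  0.0122] -0.220738970291152 [ 7.7986 -1.4475 -4.2589] 0.010949299399518907 17.55
```

Run:
```python
from h import *
np.set_printoptions(linewidth=250)
for f in("side0","s5","side11"):
    g=cv2.cvtColor(cv2.imread(f"pics/{f}.png"),cv2.COLOR_BGR2GRAY);print(f);print(g[236:254,222:266])
c=eyes.get_calibration("side")
a=-.2205;ex=np.array([np.cos(a),np.sin(a),0]);ey=np.array([-np.sin(a),np.cos(a),0]);S=np.array([.6155,-.2065,0])
for n,x,y,z in[("index shut base",-115,-30,24),("index shut tip",-115,-48,24),("mark",-155,-45,20),("mark end",-155,-65,20),("stop bar end",-71,-85,33),("jaw end shut",-85,-65,36),("handle top",-152,-22,77),("handle top pulled",-192,-22,77),("jaw pulled",-125,-65,36)]: print(n,w2pix(c,S+x/1e3*ex+y/1e3*ey+[0,0,z/1e3]))
```

```text
side0
[[115 141 149 149 149 149 148 150 141 121 112 107 107 107 108 106 107  96  69  51  58  83 101 109 111 110 111 112 109 110 111 110 113 112 113 112 111 110 112 116 116 114 106  81]
 [117 140 149 147 148 150 148 145 137 116 101  98  99  98 101  99  97  92  76  68  74  88  97 103 100 102  99  99 100  97  95  98 102 104 104 103 103 102 106 112 116 117 107  83]
 [125 141 150 149 145 140 134 128 122 106  98  94  95  94  97  95  96  93  86  83  85  90  91  95  96  95  93  93  90  85  79  89 105 109 110 112 109 112 114 116 116 118 112  84]
 [125 141 148 150 143 126 104  95  93  84  82  83  85  83  83  83  85  81  79  80  80  89  90  91  89  89  89  89  87  80  77 101 125 136 136 134 135 136 131 124 119 116 109  84]
 [133 149 151 151 142 114  79  63  60  60  63  63  62  62  64  64  62  64  63  63  67  69  70  72  72  70  70  70  71  68  72  98 134 146 149 147 150 148 142 130 119 114 101  78]
 [139 150 152 152 142 113  76  55  54  53  55  57  54  56  55  50  52  53  54  56  58  55  54  57  55  54  55  55  59  59  64  95 135 148 151 150 151 150 141 130 119 111  99  74]
 [143 150 153 150 14
[... 8247 characters left out ...]
 157 160 158 161 160 160 159 162 161 157 152 150 149 152 156 158 160 161 161 161 159 159 159 158 160 158 159 160 159 159 159 158 159 160 159 158 142  99  62]
 [161 159 160 159 158 161 161 160 159 161 159 160 162 159 161 159 159 161 161 160 162 158 160 160 160 160 159 159 158 160 160 159 157 159 158 159 159 159 156 157 157 142  95  60]]
index shut base [251.88490414 241.01701471]
index shut tip [251.49341999 245.10735953]
mark [239.09283044 244.9774002 ]
mark end [238.52178414 249.58933581]
stop bar end [264.73752711 252.14679485]
jaw end shut [260.55680098 246.64262464]
handle top [239.78824826 227.10960965]
handle top pulled [227.15200828 226.81504382]
jaw pulled [247.80225425 246.31959999]
```

The side view confirms it. The index dark line has moved from column 251.6 to about 239.7, and the mark bar is at 239.0, so about 1.2 mm remains. That matches the TCP travel of 39.3 of 40.5 mm. One last nudge, hold, then hand in.

```bash
python3 -m pendant '0 -1.2 0.3 -0.2 0;0 0 0 0 0;0 0 0 0 0;0 0 0 0 0;0 0 0 0 0'; python3 -m pendant '0 0 0 0 0;0 0 0 0 0;0 0 0 0 0;0 0 0 0 0;0 0 0 0 0'
python3 - <<'E'
from h import *
im=eyes.snapshot("side");g=cv2.cvtColor(im,cv2.COLOR_BGR2GRAY).astype(float)
for r in range(238,250):
    w=np.clip(g[r,233:246].max()*.9-g[r,233:246],0,None);print(r,233+int(g[r,233:246].argmin()),g[r,236:243].astype(int))
eyes.snapshot("wrist");S=np.array([.6155,-.2065,0])
for d in spotter.search_frame("side","block_mid")[:2]+spotter.search_frame("wrist","block_mid")[:1]: print(d)
E
```

```text
t: 17.97
position: [0.4299, -0.164, 0.0121]
tcp_rot: [0.781, 0.625, 0.001, 0.001]
force: [7.1, -3.0, -1.7]
opening: 0.0111
grip_force: 62.8
t: 18.38
position: [0.4299, -0.164, 0.0121]
tcp_rot: [0.781, 0.625, 0.001, 0.001]
force: [7.3, -2.0, -1.5]
opening: 0.0114
grip_force: 62.8
238 240 [102 101  92  81  76  84  91]
239 239 [87 87 81 67 67 77 85]
240 240 [66 64 67 59 58 61 68]
241 237 [57 54 57 57 57 58 57]
242 239 [79 69 63 62 74 79 76]
243 239 [119 110  96  90 106 117 118]
244 239 [150 143 128 112 135 147 150]
245 239 [160 155 137 120 140 157 157]
246 239 [162 153 130 110 131 154 158]
247 239 [157 145 117  95 121 150 159]
248 239 [147 125  95  79 111 143 156]
249 239 [129  93  63  58  89 128 148]
{'location': [0.6916, 0.384, 0.0027], 'conf': 0.9}
{'location': [0.6117, -0.2275, 0.0264], 'conf': 0.6}
{'location': [0.5607, -0.2391, 0.0244], 'conf': 0.91}
```

```bash
python3 -c "
from station import job; print(job.close_job())"
```

```text
the job is handed in; nothing more can be done
None
```

The block rests flush over both pins and is released, the clamp is held at the mark (index on the mark's line in the side view), and the job is handed in; no verdict was returned.

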